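# Uncover the plug tray and hold the row seeder ready over its first row

## Task

Lift the clear cover off the small foam plug tray by its black knob and set it down, right way up, on the black rubber drip mat. Then take the vacuum row seeder out of its stand by its grey handle, carry it level and without knocking it against anything over the clutter, and bring it above the tray's row of five cells along the long edge that faces the robot, each of its five nozzles centred over the planting hole of its own cell and the tips about a centimetre above the tray's top, touching nothing. Finish while still holding it there, still and level, ready to drop the seeds, with nothing else on the bench disturbed.

Things in the scene. Friction and masses are not known exactly. Their poses are not given: they have to be found in the camera images.
- tray: off-white foam plug tray 140 (x) x 170 (y) x 45 mm high, fixed to the bench in low corner stops, left or right of the robot, covered at the start; 4 rows of 5 square cells (rows along y, pitch 30 mm), each with a brown plug 5 mm below the tray's top that has a 16 mm round planting hole in its middle. Origin: centre of underside, z up; its -x long edge faces the robot within about 15 degrees
- row_left (a point): in the row of five nearest the robot (the tray's x = -45 mm): centre of the end cell at the tray's +y end (y = +60 mm), at the height of the tray's top (45 mm above the bench)
- row_right (a point): the same row: centre of the end cell at the tray's -y end (y = -60 mm), at the height of the tray's top
- cover: loose clear plastic cover, 152 (x) x 182 (y) mm, 0.16 kg. Origin: centre of its skirt's lower edge, z up. The 8 mm deep skirt fits round the tray's edge with 3 mm play, so it lifts straight off; on the tray its origin is 37 mm above the bench. Flat top 53 mm above the origin, with 3 mm high vent slides 32 to 68 mm from the knob along y. Set aside it stands on its skirt
- cover_knob (a point): middle of the head of the cover's black round knob, 72 mm above the cover's origin: head 34 mm diameter, 18 mm high (63 to 81 mm above the origin), on a 18 mm neck 10 mm high
- mat: black ribbed rubber drip mat, 210 (x) x 240 (y) x 4 mm, fixed in the middle of the bench beyond the seed tote; origin: centre of its underside. The cover goes here.
- seeder: cordless vacuum row seeder, 0.35 kg, 120 mm high. Origin: tip of the middle nozzle, z up. Square aluminium bar 22 x 22 x 184 mm along y, its centre 50 mm above the origin; under it five nozzles at 30 mm pitch (y -60 to +60 mm), a seed on each tip; on top a grey block handle 34 mm thick (x), 66 mm long (y), 70 to 120 mm above the origin. Same either way round
- nozzle_left (a point): tip of the seeder's end nozzle at its +y end (60 mm from the middle)
- nozzle_right (a point): tip of the seeder's end nozzle at its -y end
- seeder_grip (a point): point inside the seeder's handle, on its vertical axis, 98 mm above the tips: grip it here from above across the 34 mm thickness (fingers closing along the seeder's x)
- stand: the seeder's fixed parking stand, on the other side of the robot from the tray: dark plate 100 (x) x 200 (y) x 8 mm with two black saddles at y = +-80 mm, prongs up to 75 mm high, 3 mm wider than the bar. The bar lies in them along y, the seeder's tips 20 mm above the bench; it lifts straight out, clear once raised 20 mm. Origin: centre of underside
- tote: blue seed tote full of upright seed packets, fixed, 136 (x) x 186 (y) mm, up to about 145 mm high with its packets; stands in the middle of the bench close to the robot, between tray and stand: carry over it. Origin: centre of its underside
- seed_bottle: bystander: closed amber seed bottle, 48 mm diameter, 135 mm high; origin: centre of its underside; beside the tote
- seed_cup: bystander: empty clear plastic seed cup, 64 mm rim, 50 mm high; origin: centre of its underside; beside the tote
- pots: bystander: stack of three terracotta-coloured pots, 84 mm across, 94 mm high; origin: centre of its underside
- label_jar: bystander: white jar of plant labels, 74 mm across, 130 mm high with its labels; origin: centre of its underside
- dibber: bystander: steel hand dibber with a wooden grip lying on the bench, 180 mm long along its y, 31 mm high; origin: on the bench under the joint of grip and steel

How it is judged:
On the way, in this order (a step that is already met when the one before it is completed fails the run):
1. the cover is off the tray and stands right way up on the drip mat, let go (horizontal distance between cover and mat below 0.05 m and z of cover in the frame of mat below 0.01 m and angle between cover's own z axis and vertical below 0.1 rad and contact force between cover and mat above 0.3 N and height (world z) of cover_knob above 0.06 m and contact force between cover and the fingers below 0.1 N and linear speed of cover below 0.03 m/s), for 0.2 s.
2. the seeder is lifted out of its stand, held in the fingers (height (world z) of seeder above 0.06 m and contact force between seeder and stand below 0.05 N and contact force between seeder and the fingers above 2 N), for 0.2 s.
At the end, for the whole second after the job is handed in: The gripped seeder is still, level within 7 degrees, touching nothing else; both end nozzles within 8 mm (from above) of the centres of the near row's end cells, either way round, tips 3 to 20 mm above the tray's top; the cover stands free and upright, centre within 50 mm of the mat's (all of step 1 and ((horizontal distance between nozzle_left and row_left below 0.008 m and horizontal distance between nozzle_right and row_right below 0.008 m) or (horizontal distance between nozzle_left and row_right below 0.008 m and horizontal distance between nozzle_right and row_left below 0.008 m)) and z of nozzle_left in the frame of tray between 0.048 and 0.065 m and z of nozzle_right in the frame of tray between 0.048 and 0.065 m and angle between seeder's own z axis and vertical below 0.12 rad and contact force between seeder and the fingers above 2 N and contact force between seeder and tray below 0.05 N and contact force between seeder and stand below 0.05 N and contact force between seeder and cover below 0.05 N and contact force between seeder and mat below 0.05 N and contact force between seeder and tote below 0.05 N and linear speed of seeder below 0.02 m/s and angular speed of seeder below 0.1 rad/s); the arm keeps its last pose, push and grip.
It fails at once if a bystander on the bench is pushed more than 25 mm or tipped over (distance of any of seed_bottle, seed_cup, pots, label_jar, dibber from where it was at the start of the episode above 0.025 m or angle between any of seed_bottle, seed_cup, pots, label_jar, dibber's own z axis and vertical above 0.5 rad).
It fails at once if the seeder knocks against the tray, the cover, the mat, the seed tote or another thing on the bench (contact force between seeder and tray above 1 N or contact force between seeder and cover above 1 N or contact force between seeder and mat above 1 N or contact force between seeder and tote above 1 N or contact force between seeder and seed_bottle above 1 N or contact force between seeder and seed_cup above 1 N or contact force between seeder and pots above 1 N or contact force between seeder and label_jar above 1 N or contact force between seeder and dibber above 1 N).
It fails at once if the seeder is tipped more than 20 degrees out of level (angle between seeder's own z axis and vertical above 0.35 rad).
It fails at once if the cover is dropped or thrown instead of set down (contact force between cover and the fingers below 0.05 N and linear speed of cover above 0.6 m/s).
It also fails if it takes over 62 s, if anything falls off the work surface, if the arm or the gripper's body presses on something with over 40 N, if the wrist force passes 120 N, or if a joint passes its speed limit or range.

## Robot

A 6-joint arm with a two-finger parallel gripper is mounted at the origin on the work surface. World frame = base frame: x ahead of the robot, y to its left, z up, the work surface at z = 0. Lengths are in m, angles in rad, forces in N, time in s.
With the tool pointing down it reaches from about 0.3 to 0.875 m from the base axis. Payload 6.4 kg.
Tool frame: the origin (TCP) lies between the finger pads; the fingertips stand 8 mm ahead of it and the grasp point (between the pads) lies 11 mm behind it; z points along the fingers, y is the direction in which the jaws open and shut (so a half turn about z gives the same grasp; the last joint's range is limited). The gripper opens to 85 mm and grips with 20 to 120 N. Pads are 22 mm wide; open, the fingers measure 114 mm over their backs; the gripper's body (76 mm by 85 mm) begins 54 mm behind the grasp point. The pads swing forward as they close: fully open they stand 13 mm farther back than shut.
Start: joints at [-1.549, 0.181, 1.607, -0, 1.354, -0.206], TCP at [0.13, -0.56, 0.205] pointing down, gripper open.
Joint ranges: [-2.99, 2.99], [-0.89, 2.07], [0.3, 2.58], [-1.14, 4.28], [0, 2.63], [-3.12, 3.12]. Speed limits (rad/s): [2.57, 2.57, 3.01, 3.14, 3.14, 3.14].

## Interface

Orientations are given as a unit quaternion [w, x, y, z].
In Python, from bench import monitor, viewer, workorder, spotter gives the robot as it stands. The module is installed in compiled form; this text tells all that it offers.
- The arm moves only by the tool move_arm, never from a script. Its argument "motion" is a list of rows, each a list of 3 entries, a list of its own where there are three numbers: the shift along the tool's x, y, z in units of 60 mm (1.0 is 60 mm), then the turn, a rotation vector about the tool's x, y, z in units of 8 degrees (1.0 is 8 degrees), then the opening in per cent of the stroke, from 0 (shut) to 100 (fully open). In form: [[[dx, dy, dz], [rx, ry, rz], grip], ...]. A call has 1 to 10 rows; each row is the pose to reach, as a shift and turn from the pose commanded when the call began, along the tool's axes at that moment; what a row does not reach only later rows make up. A row lasts 1/8 s, in which the tool goes at most 62.5 mm and 10.7 degrees, less where a joint would pass 70% of its speed; a pose out of reach is approached as far as the arm can. A call with a gripper value outside its range is refused whole. The fingers move at their own pace and stop on an object; the grip force is fixed at half the most. Time passes only in rows, so rows that repeat a pose let the fingers close. It gives the time, the measured TCP pose, the force and the opening at its end, in the units of the state.
- monitor.get_obs(): the state, without advancing time (a new reading comes with each control period).
- viewer.camera(name): name is "scene" or "top" or "wrist"; returns the picture (400x640x3 uint8, blue, green, red); there is no depth.
- viewer.calibration(name): a dict with "fovy" (degrees; the focal length in pixels is half the picture's height over the tangent of half this angle, whatever the lens; pixels are square), "cx", "cy" (the principal point, pixels), "extrinsics" (4x4, takes a point from camera to world coordinates). Camera axes: x right, y down, z forward; pixel columns grow to the right and rows downward; lengths in m; the calibration is good to about 2 mm. A picture is of the moment at which its call begins: read the wrist's pose just before it. calibration takes no time and is no camera call; for the wrist camera it gives the pose at the moment of the call.
- workorder.hand_in(): hands the job in, once; it reports no verdict.
Trained networks look in the newest picture that a camera, given by its name, has taken for a name from the list of things; names that differ only in an ending like _2 or _b are one class to them, and where a whole thing is asked for, a point or a joint stands for the part that bears it (a point fixed in the world has none). Each returns a list of dicts, best first, with "score" (0 to 1); they miss things now and then, are a little off and sometimes report something else, mostly with a low value. They report only what shows in the picture. A call takes as long as a camera call.
- spotter.search_frame(camera, name): "centre" ([column, row] as shares, 0 to 1, of the picture: columns of its width, rows of its height, amid what is visible of it).
- spotter.outline_of(camera, name): "region" (400x640 bool, what is visible of it) and "centre" ([column, row] as shares, 0 to 1, of the picture: columns of its width, rows of its height, amid what is visible of it).
The state is a dict: "time_s": time; "q": joint angles; "dq": joint speeds; "joint_efforts": joint torques, N m; "eef_pos": TCP position; "eef_rot": TCP orientation; "wrist_force": force on the tool from outside, world axes, zero at the start; "torque": the same for the moment, N m; "opening": opening from 0.0 (shut) to 1.0 (fully open).
Only numpy, scipy, OpenCV 4.12 (cv2) and the standard library are available. Lean on these libraries where they do the work, as an engineer would, in place of code of your own. Each camera call takes 0.05 s, during which the arm holds its last target. There are 200 camera calls.

## Working session

There is one attempt and no reset: what is moved stays moved. The work goes in short steps, Python scripts to look and compute and a tool call to move; the robot and the scene stay as the last step left them, time stands still between calls to the robot, and variables do not carry over. Pictures are saved under pics/ and viewed, about 8 in all and at most 12, crops included, and the job is handed in when it is done.

Besides the shell and the picture viewer there is one more tool, called after ">>>" as name(argument=value, ...), one argument or row to a line, values as JSON. move_arm: Moves the arm, as the interface text tells. Its arguments: {"type":"object","properties":{"motion":{"type":"array","items":{"type":"array"}}},"required":["motion"]}

```bash
mkdir -p pics
cat > h.py <<'E'
import numpy as np, cv2
from bench import monitor, viewer, workorder, spotter
from scipy.spatial.transform import Rotation as R
def cal(n):
    c=viewer.calibration(n); f=200/np.tan(np.radians(c["fovy"])/2)
    return f,c["cx"],c["cy"],np.array(c["extrinsics"])
def unproj(n,u,v,z,C=None):
    f,cx,cy,T=C or cal(n)
    d=T[:3,:3]@np.array([(u-cx)/f,(v-cy)/f,1]); o=T[:3,3]
    return o+d*(z-o[2])/d[2]
def proj(n,p,C=None):
    f,cx,cy,T=C or cal(n)
    q=T[:3,:3].T@(np.asarray(p)-T[:3,3]); return np.array([cx+f*q[0]/q[2],cy+f*q[1]/q[2]])
def rot(q): return R.from_quat([q[1],q[2],q[3],q[0]])
def plan(target,yaw=None):
    """shift in tool units & turn about tool z (units) to reach TCP target, with jaw axis (tool y) at world yaw (mod pi), pointing down"""
    o=monitor.get_obs(); r=rot(o["eef_rot"]); M=r.as_matrix()
    d=M.T@(np.array(target)-o["eef_pos"])/0.06
    out=[d.round(3)]
    if yaw is not None:
        cur=np.arctan2(M[1,1],M[0,1]); dy=(yaw-cur+np.pi/2)%np.pi-np.pi/2
        for k in (0,np.pi,-np.pi):
            dd=dy+k
            x=np.cos(yaw); 
            ya=cur+dd; y=np.array([np.cos(ya),np.sin(ya),0]); z=np.array([0,0,-1]); xx=np.cross(y,z)
            Rt=R.from_matrix(np.c_[xx,y,z])
            rv=(r.inv()*Rt).as_rotvec(degrees=True)/8
            out.append(rv.round(3))
    return out
E
cat > a.py <<'E'
from h import *
o=monitor.get_obs(); print({k:np.round(v,3) for k,v in o.items()})
for n in("top","scene"):
    im=viewer.camera(n); cv2.imwrite(f"pics/{n}0.png",im)
    f,cx,cy,T=cal(n); print(n,f,cx,cy,T.round(3).tolist())
Z=dict(tray=.045,cover=.09,cover_knob=.118,mat=.004,seeder=.1,seeder_grip=.14,stand=.05,tote=.13,seed_bottle=.135,seed_cup=.05,pots=.094,label_jar=.13,dibber=.02)
for k,z in Z.items():
    for d in spotter.search_frame("top",k)[:2]:
        u,v=d["centre"][0]*640,d["centre"][1]*400
        print(k,round(d["score"],2),round(u),round(v),unproj("top",u,v,z).round(3))
E
python3 a.py
```

```text
{'time_s': np.float64(0.0), 'q': array([-1.549,  0.182,  1.608, -0.   ,  1.354, -0.206]), 'dq': array([ 0.   ,  0.001,  0.001, -0.001, -0.   ,  0.001]), 'joint_efforts': array([ 1.0000e-03, -4.4487e+01, -3.5134e+01, -0.0000e+00,  9.0000e-03,
       -0.0000e+00]), 'eef_pos': array([ 0.13 , -0.56 ,  0.204]), 'eef_rot': array([-0.001,  0.994,  0.114,  0.   ]), 'wrist_force': array([0.556, 0.8  , 0.344]), 'torque': array([ 0.037,  0.025, -0.015]), 'opening': np.float64(0.998)}
top 384.42566840329863 324.7146098925519 201.6796254323328 [[-0.008, -0.99, 0.144, 0.409], [-0.999, 0.013, 0.031, -0.018], [-0.032, -0.144, -0.989, 1.069], [0.0, 0.0, 0.0, 1.0]]
scene 423.54370624768944 324.43828498209336 198.4110272448577 [[-0.257, 0.693, -0.673, 1.364], [0.966, 0.194, -0.169, 0.195], [0.014, -0.694, -0.72, 0.947], [0.0, 0.0, 0.0, 1.0]]
tray 0.46 238 235 [0.471 0.247 0.045]
cover 0.96 197 242 [0.45  0.341 0.09 ]
cover_knob 0.72 197 242 [0.45  0.331 0.118]
cover_knob 0.37 462 222 [ 0.492 -0.326  0.118]
mat 0.72 337 177 [ 0.633 -0.019  0.004]
seeder 0.86 456 220 [ 0.499 -0.317  0.1  ]
seeder 0.27 196 242 [0.452 0.339 0.1  ]
seeder_grip 0.88 459 220 [ 0.495 -0.312  0.14 ]
tote 0.84 334 248 [ 0.433 -0.01   0.13 ]
seed_bottle 0.68 276 263 [0.397 0.129 0.135]
seed_bottle 0.35 197 244 [0.444 0.325 0.135]
pots 0.7 422 138 [ 0.716 -0.242  0.094]
label_jar 0.38 236 231 [0.474 0.231 0.13 ]
dibber 0.93 192 156 [0.696 0.389 0.02 ]
```

View pics/top0.png

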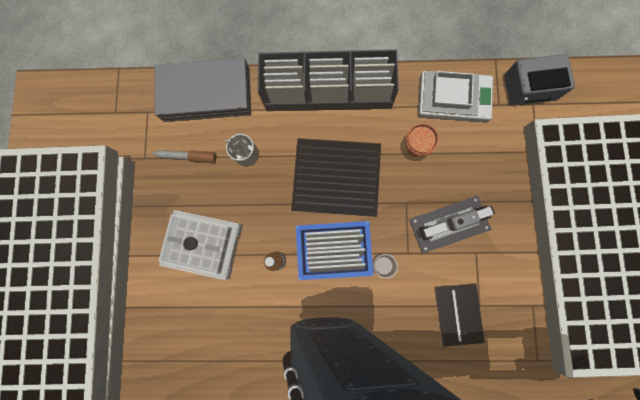

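View pics/scene0.png

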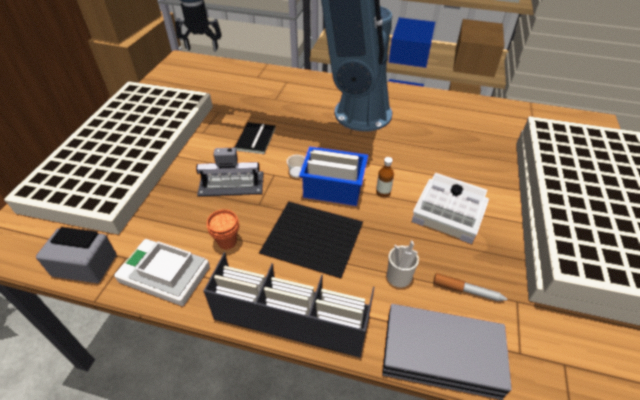

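The top view shows the cover knob at about (190,243), with the tray yawed about -9°. The seeder bar runs from (425,233) to (490,212), yaw about +18°. The mat is centred at about (337,177).

Run:
```python
from h import *
k=unproj("top",190,243,.118);print(k, unproj("top",337,177,.004))
print(*plan([.40,-.10,.30],np.radians(-40)))
```

```text
[0.44726655 0.34768987 0.118     ] [ 0.63348864 -0.02050669  0.004     ]
[ 6.118 -6.455 -1.583] [ 0.     0.    -4.619] [ 0.    -0.    17.881] [ 0.    -0.    17.881]
```

>>> move_arm(
  motion=[
    [[0.3, -0.3, -1.2], [0, 0, -0.5], 100],
    [[6.1, -6.45, -1.6], [0, 0, -4.6], 100],
    [[6.1, -6.45, -1.6], [0, 0, -4.6], 100],
    [[6.1, -6.45, -1.6], [0, 0, -4.6], 100],
    [[6.1, -6.45, -1.6], [0, 0, -4.6], 100],
    [[6.1, -6.45, -1.6], [0, 0, -4.6], 100],
    [[6.1, -6.45, -1.6], [0, 0, -4.6], 100],
    [[6.1, -6.45, -1.6], [0, 0, -4.6], 100],
    [[6.1, -6.45, -1.6], [0, 0, -4.6], 100],
    [[6.1, -6.45, -1.6], [0, 0, -4.6], 100],
  ],
)

```text
time_s: 2.0
eef_pos: [0.4002, -0.0974, 0.3016]
eef_rot: [0.0, 0.906, 0.424, 0.001]
wrist_force: [0.1, -0.8, -0.0]
opening: 1.0
```

Run:
```python
from h import *
o=monitor.get_obs();print(o["time_s"],o["eef_pos"],o["q"])
print(*plan([.40,.32,.28],np.radians(-9)))
C=cal("wrist");T=C[3];print(C[:3],T.round(3).tolist())
```

```text
2.0 [ 0.40019167 -0.0974182   0.30161931] [-5.29376448e-01 -2.77106313e-01  1.85288852e+00  6.11491952e-04
  1.56458620e+00  1.65522692e-01]
[ 5.341 -4.457  0.36 ] [ 9.000e-03 -3.000e-03 -3.852e+00] [-5.0000e-03 -1.2000e-02  1.8648e+01] [-5.0000e-03 -1.2000e-02  1.8648e+01]
(np.float64(302.1374711435609), 319.058179260205, 196.9346964191442) [[0.768, -0.612, -0.19, 0.449], [-0.641, -0.733, -0.228, -0.039], [0.0, 0.297, -0.955, 0.471], [0.0, 0.0, 0.0, 1.0]]
```

>>> move_arm(
  motion=[
    [[5.35, -4.45, 0.35], [0, 0, -3.85], 100],
    [[5.35, -4.45, 0.35], [0, 0, -3.85], 100],
    [[5.35, -4.45, 0.35], [0, 0, -3.85], 100],
    [[5.35, -4.45, 0.35], [0, 0, -3.85], 100],
    [[5.35, -4.45, 0.35], [0, 0, -3.85], 100],
    [[5.35, -4.45, 0.35], [0, 0, -3.85], 100],
    [[5.35, -4.45, 0.35], [0, 0, -3.85], 100],
    [[5.35, -4.45, 0.35], [0, 0, -3.85], 100],
    [[5.35, -4.45, 0.35], [0, 0, -3.85], 100],
  ],
)

```text
time_s: 3.12
eef_pos: [0.4022, 0.3159, 0.2797]
eef_rot: [0.0, 0.763, 0.647, -0.001]
wrist_force: [0.5, 0.1, 0.9]
opening: 1.001
```

Run:
```python
from h import *
o=monitor.get_obs();print(o["time_s"],o["eef_pos"],o["q"][5])
C=cal("wrist")
im=viewer.camera("wrist");cv2.imwrite("pics/w1.png",im)
print(C[3].round(3).tolist())
for d in spotter.outline_of("wrist","cover_knob")[:2]+spotter.search_frame("wrist","cover_knob")[:2]:
    u,v=d["centre"][0]*640,d["centre"][1]*400; print(d["score"],u,v,unproj("wrist",u,v,.114,C))
```

```text
3.125 [0.40223995 0.31592481 0.27967402] 0.5976456318025929
[[0.987, -0.155, -0.05, 0.415], [-0.163, -0.942, -0.294, 0.391], [-0.001, 0.299, -0.954, 0.449], [0.0, 0.0, 0.0, 1.0]]
0.88 349.696 124.52000000000001 [0.44374653 0.363081   0.114     ]
0.86 350.784 124.72000000000001 [0.44487768 0.36268053 0.114     ]
```

View pics/w1.png

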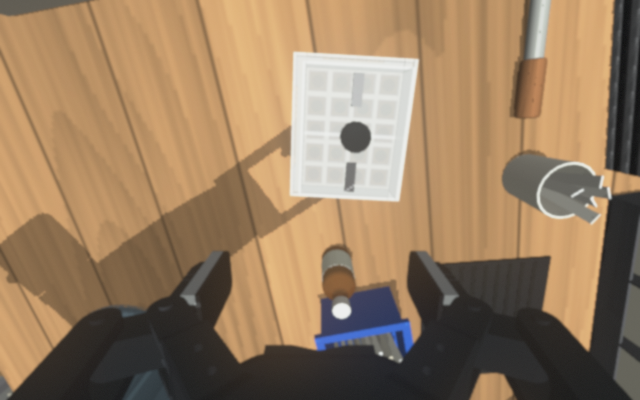

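Run:
```python
from h import *
C=cal("wrist")
print("knob",unproj("wrist",355.5,137,.116,C))
a=unproj("wrist",358,90,.092,C);b=unproj("wrist",350,177,.092,C);d=a-b
print("yaw slides",np.degrees(np.arctan2(-d[0],d[1])),(a+b)/2,np.hypot(*d[:2]))
c=[unproj("wrist",*p,.05,C) for p in((293,52),(418,59),(401,200),(291,195))];c=np.array(c)
print(c.mean(0)); e=c[0]-c[3];f=c[1]-c[2]
for d in(e,f):print(np.degrees(np.arctan2(-d[0],d[1])),np.hypot(*d[:2]))
for d in(c[1]-c[0],c[2]-c[3]):print(np.degrees(np.arctan2(d[1],d[0])),np.hypot(*d[:2]))
k=unproj("top",190,243,.116);print(k)
print(*plan([.45,.349,.16],np.radians(-11)))
```

```text
knob [0.44851429 0.34883547 0.116     ]
yaw slides -12.869200951359462 [0.44923288 0.34806156 0.092     ] 0.09979876456835064
[0.44973425 0.34880958 0.05      ]
-11.83449289677656 0.18019420762342234
-11.435347728186885 0.1796554634374485
-12.413231363342538 0.15148815633930132
-12.204763789753692 0.15273515895902706
[0.44734799 0.34845966 0.116     ]
[0.678 0.689 2.004] [0.003 0.001 0.191] [-1.0000e-03  5.0000e-03 -2.2309e+01] [-1.0000e-03  5.0000e-03 -2.2309e+01]
```

The wrist view shows the knob at (355,137) and the cover corners from (293,52) to (401,200). The top and wrist views agree on knob (0.449, 0.349) and yaw -12°. I'll descend and grip.

>>> move_arm(
  motion=[
    [[0.68, 0.69, 1.0], [0, 0, 0.3], 100],
    [[0.68, 0.69, 1.8], [0, 0, 0.3], 100],
    [[0.68, 0.69, 2.3], [0, 0, 0.3], 100],
    [[0.68, 0.69, 2.9], [0, 0, 0.3], 100],
    [[0.68, 0.69, 2.9], [0, 0, 0.3], 100],
    [[0.68, 0.69, 2.9], [0, 0, 0.3], 0],
    [[0.68, 0.69, 2.9], [0, 0, 0.3], 0],
    [[0.68, 0.69, 2.9], [0, 0, 0.3], 0],
    [[0.68, 0.69, 2.9], [0, 0, 0.3], 0],
    [[0.68, 0.69, 2.9], [0, 0, 0.3], 0],
  ],
)

```text
time_s: 4.53
eef_pos: [0.4494, 0.3507, 0.1062]
eef_rot: [0.0, 0.776, 0.631, 0.0]
wrist_force: [-1.1, -0.1, 0.3]
opening: -0.002
```

Run:
```python
from h import *
o=monitor.get_obs();print(o["time_s"],o["eef_pos"],o["wrist_force"],o["opening"])
im=viewer.camera("wrist");cv2.imwrite("pics/w2.png",im)
```

```text
4.525 [0.44940773 0.35065964 0.10624247] [-1.05968882 -0.05485665  0.30195512] -0.0020512258027941804
```

View pics/w2.png

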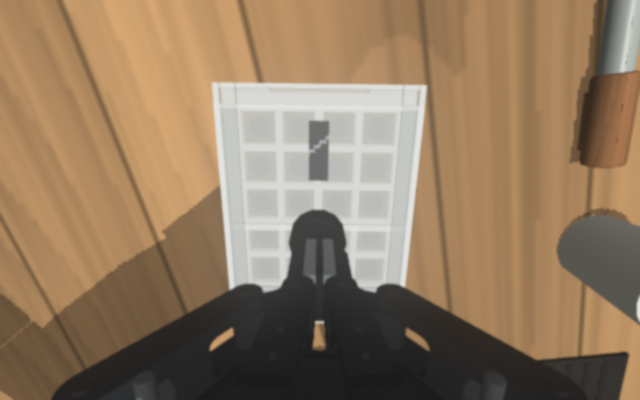

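Run:
```python
from h import *
C=cal("wrist");o=monitor.get_obs();p=o["eef_pos"];M=rot(o["eef_rot"]).as_matrix()
print(C[3].round(3).tolist())
print("tcp px",proj("wrist",p,C),"tip",proj("wrist",p+M[:,2]*.008,C),"grasp",proj("wrist",p-M[:,2]*.011,C))
for z in(.118,.1,.09): print("knob?",z,unproj("wrist",318,238,z,C))
c=np.array([unproj("wrist",*q,.09,C) for q in((241,107),(402,112))]);print(c)
c=np.array([unproj("wrist",*q,.045,C) for q in((213,83),(427,86))]);print(c,np.hypot(*(c[1]-c[0])[:2]))
im=viewer.camera("top");cv2.imwrite("pics/top2.png",cv2.resize(im[180:300,130:290],None,fx=4,fy=4))
```

```text
[[0.979, -0.194, -0.061, 0.465], [-0.204, -0.935, -0.291, 0.425], [-0.001, 0.297, -0.955, 0.275], [0.0, 0.0, 0.0, 1.0]]
tcp px [318.44462977 233.23680379] tip [318.47806576 228.04031631] grasp [318.39385094 241.12864667]
knob? 0.118 [0.44961417 0.35301087 0.118     ]
knob? 0.1 [0.44782267 0.34479409 0.1       ]
knob? 0.09 [0.44682739 0.34022922 0.09      ]
[[0.41975459 0.43188834 0.09      ]
 [0.51205753 0.40978745 0.09      ]]
[[0.3936964  0.4535197  0.045     ]
 [0.54316968 0.42034744 0.045     ]] 0.15310995947300066
```

View pics/top2.png

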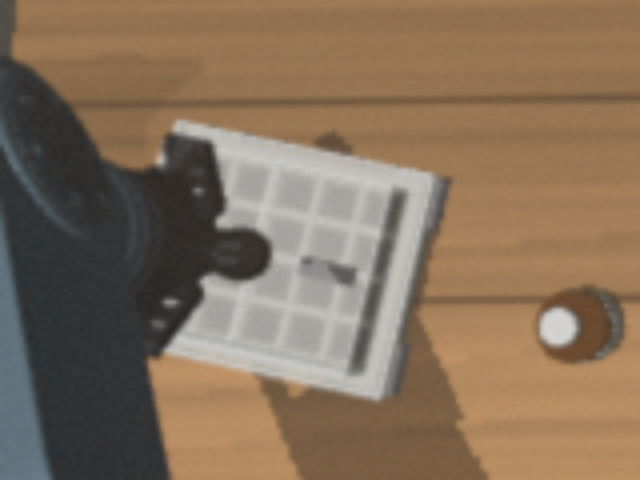

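Run:
```python
import cv2
im=cv2.imread("pics/w2.png")[180:330,220:420]
im=cv2.convertScaleAbs(im,alpha=2.2,beta=10)
cv2.imwrite("pics/w2c.png",cv2.resize(im,None,fx=4,fy=4,interpolation=cv2.INTER_CUBIC))
```

```text
(no output)
```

View pics/w2c.png

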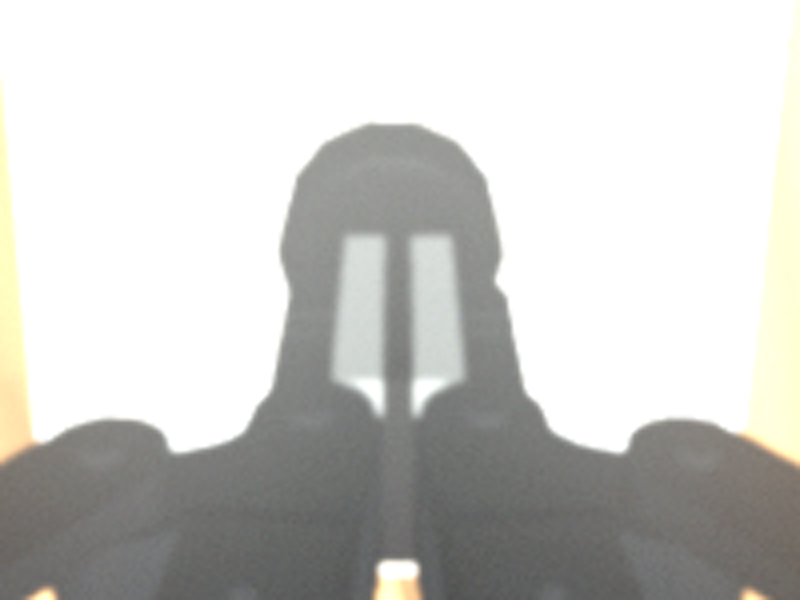

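The fingers shut fully (opening 0), and the zoom shows their tips above the knob, which has not moved. I'll raise, open and retry lower.

>>> move_arm(
  motion=[
    [[0, 0, -0.6], [0, 0, 0], 0],
    [[0, 0, -0.6], [0, 0, 0], 100],
    [[0, 0, -0.6], [0, 0, 0], 100],
    [[0, 0, -0.6], [0, 0, 0], 100],
    [[0, 0, -0.6], [0, 0, 0], 100],
    [[0, 0, -0.6], [0, 0, 0], 100],
    [[0, 0, -0.3], [0, 0, 0], 100],
    [[0, 0, 0], [0, 0, 0], 100],
    [[0, 0, 0], [0, 0, 0], 100],
    [[0, 0, 0], [0, 0, 0], 100],
  ],
)

```text
time_s: 5.88
eef_pos: [0.4493, 0.3505, 0.1057]
eef_rot: [-0.0, 0.776, 0.631, -0.0]
wrist_force: [-1.0, 0.4, 0.2]
opening: 1.0
```

Run:
```python
from h import *
o=monitor.get_obs();print(o["time_s"],o["eef_pos"],o["wrist_force"],o["opening"])
C=cal("wrist");im=viewer.camera("wrist");cv2.imwrite("pics/w3.png",im)
print([ (z,proj("wrist",[.4492,.3487,z],C).round(1).tolist()) for z in(.09,.1,.118)])
```

```text
5.875 [0.44932331 0.35049837 0.10570262] [-0.96303272  0.41606455  0.21172206] 1.0001639888133194
[(0.09, [319.0, 226.0]), (0.1, [318.9, 232.2]), (0.118, [318.9, 245.0])]
```

View pics/w3.png

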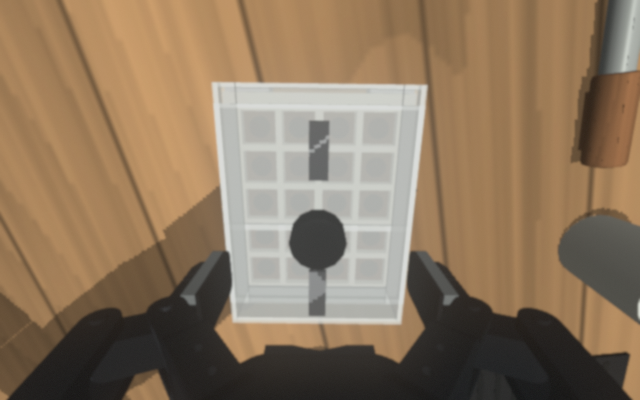

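The wrist view shows the knob disc centred at (318,240) and the open fingertips at (222,252) and (418,252). From the 85 mm gap (about 185 px) the open tips are at z≈0.15, so the fingers end about 40 mm higher than the stated tool frame implies. I'll descend slowly and watch the force.

>>> move_arm(
  motion=[
    [[0, 0.02, 0.25], [0, 0, 0], 100],
    [[-0.01, 0.02, 0.3], [0, 0, 0], 100],
    [[-0.01, 0.02, 0.35], [0, 0, 0], 100],
    [[-0.01, 0.02, 0.38], [0, 0, 0], 100],
    [[-0.01, 0.02, 0.38], [0, 0, 0], 100],
  ],
)

```text
time_s: 6.55
eef_pos: [0.4504, 0.3498, 0.0832]
eef_rot: [-0.0, 0.776, 0.631, 0.0]
wrist_force: [0.1, -0.7, 0.2]
opening: 0.996
```

>>> move_arm(
  motion=[
    [[0, 0, 0.04], [0, 0, 0], 100],
    [[0, 0, 0.08], [0, 0, 0], 100],
    [[0, 0, 0.08], [0, 0, 0], 100],
  ],
)

```text
time_s: 6.92
eef_pos: [0.4502, 0.3496, 0.0781]
eef_rot: [-0.0, 0.776, 0.631, -0.0]
wrist_force: [0.1, 0.2, 0.2]
opening: 0.999
```

>>> move_arm(
  motion=[
    [[0, 0, 0.04], [0, 0, 0], 100],
    [[0, 0, 0.08], [0, 0, 0], 100],
    [[0, 0, 0.08], [0, 0, 0], 100],
  ],
)

```text
time_s: 7.3
eef_pos: [0.4502, 0.3496, 0.0733]
eef_rot: [-0.0, 0.776, 0.631, -0.0]
wrist_force: [0.5, -0.2, -0.5]
opening: 1.001
```

No contact where the stated geometry would have touched, so the offset is confirmed. I'll go a little lower and close.

>>> move_arm(
  motion=[
    [[-0.01, 0.02, 0.06], [0, 0, 0], 100],
    [[-0.01, 0.02, 0.13], [0, 0, 0], 100],
    [[-0.01, 0.02, 0.13], [0, 0, 0], 0],
    [[-0.01, 0.02, 0.13], [0, 0, 0], 0],
    [[-0.01, 0.02, 0.13], [0, 0, 0], 0],
    [[-0.01, 0.02, 0.13], [0, 0, 0], 0],
    [[-0.01, 0.02, 0.13], [0, 0, 0], 0],
    [[-0.01, 0.02, 0.13], [0, 0, 0], 0],
  ],
)

```text
time_s: 8.3
eef_pos: [0.451, 0.3491, 0.0662]
eef_rot: [-0.0, 0.776, 0.631, -0.0]
wrist_force: [-3.7, 0.6, 5.6]
opening: 0.381
```

>>> move_arm(
  motion=[
    [[0, 0, -0.1], [0, 0, 0], 0],
    [[0, 0, -0.3], [0, 0, 0], 0],
    [[0, 0, -0.7], [0, 0, 0], 0],
    [[0, 0, -1.3], [0, 0, 0], 0],
    [[0, 0, -2.0], [0, 0, 0], 0],
    [[0, 0, -2.7], [0, 0, 0], 0],
    [[0, 0, -2.9], [0, 0, 0], 0],
    [[0, 0, -2.9], [0, 0, 0], 0],
  ],
)

```text
time_s: 9.3
eef_pos: [0.4518, 0.3489, 0.2402]
eef_rot: [0.0, 0.776, 0.631, 0.001]
wrist_force: [-0.1, -0.8, -1.7]
opening: 0.378
```

Run:
```python
from h import *
C=cal("top");im=viewer.camera("top");cv2.imwrite("pics/top3.png",im)
for n in("mat","tray"):
  for d in spotter.outline_of("top",n)[:1]:
    m=d["region"].astype(np.uint8);c=cv2.findContours(m,cv2.RETR_EXTERNAL,cv2.CHAIN_APPROX_NONE)[0]
    c=max(c,key=cv2.contourArea);r=cv2.minAreaRect(c);P=np.array([unproj("top",*p,.004 if n=="mat" else .045,C) for p in cv2.boxPoints(r)])
    print(n,d["score"],r,P.round(3).tolist(),P.mean(0))
o=monitor.get_obs();print(o["eef_pos"],o["opening"],o["wrist_force"])
print(*plan([.633,-.02,o["eef_pos"][2]],np.radians(-2)))
```

```text
mat 0.65 ((336.0305480957031, 176.5347900390625), (86.40459442138672, 74.41394805908203), 3.7517294883728027) [[0.539, 0.111, 0.004], [0.754, 0.098, 0.004], [0.733, -0.149, 0.004], [0.52, -0.129, 0.004]] [ 0.63640692 -0.01732245  0.004     ]
tray 0.7 ((223.8235626220703, 249.20590209960938), (24.01102638244629, 55.78319549560547), 14.03624439239502) [[0.37, 0.331, 0.045], [0.513, 0.299, 0.045], [0.497, 0.236, 0.045], [0.354, 0.268, 0.045]] [0.43360688 0.28370258 0.045     ]
[0.45043909 0.34829478 0.23751822] 0.3772727138086781 [-0.20813645 -0.36261003 -1.66999577]
[-5.39   4.229  0.   ] [-0.022  0.015 -1.219] [ 0.022  0.033 21.281] [ 0.022  0.033 21.281]
```

View pics/top3.png

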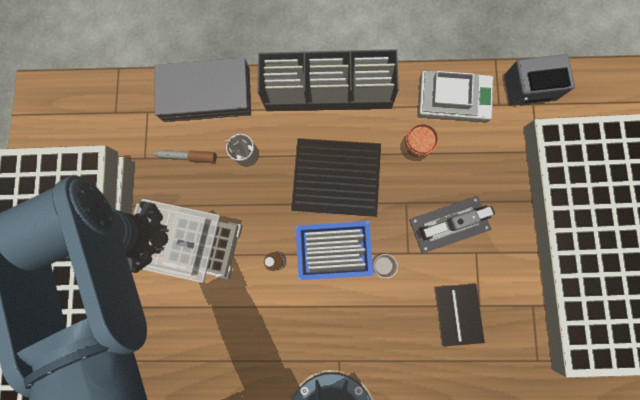

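The cover is clearly lifted and held. I'll carry it to the mat at (0.635,-0.019), where the mat edge runs from (298,139) to (381,144).

>>> move_arm(
  motion=[
    [[-0.3, 0.2, 0], [0, 0, -0.1], 0],
    [[-0.9, 0.7, 0], [0, 0, -0.2], 0],
    [[-1.6, 1.3, 0], [0, 0, -0.4], 0],
    [[-2.4, 1.9, 0], [0, 0, -0.5], 0],
    [[-3.2, 2.5, 0], [0, 0, -0.7], 0],
    [[-4.0, 3.1, 0], [0, 0, -0.8], 0],
    [[-4.7, 3.7, 0], [0, 0, -0.9], 0],
    [[-5.2, 4.1, 0], [0, 0, -1.0], 0],
    [[-5.4, 4.25, 0], [0, 0, -1.0], 0],
    [[-5.4, 4.25, 0], [0, 0, -1.0], 0],
  ],
)

```text
time_s: 10.7
eef_pos: [0.6346, -0.0205, 0.2381]
eef_rot: [-0.001, 0.73, 0.683, -0.001]
wrist_force: [-0.5, 0.6, -2.4]
opening: 0.379
```

Run:
```python
from h import *
o=monitor.get_obs();print(o["time_s"],o["eef_pos"],o["opening"],o["wrist_force"])
print(*plan([.635,-.019,.036],np.radians(-4)))
```

```text
10.7 [ 0.63456603 -0.02052812  0.23813759] 0.37933096483911855 [-0.49452119  0.60267021 -2.38422429]
[0.024 0.015 3.369] [-0.02  -0.005  0.021] [ 8.0000e-03 -3.1000e-02 -2.2479e+01] [ 8.0000e-03 -3.1000e-02 -2.2479e+01]
```

>>> move_arm(
  motion=[
    [[0, 0, 0.5], [0, 0, 0], 0],
    [[0, 0, 1.2], [0, 0, 0], 0],
    [[0, 0, 1.9], [0, 0, 0], 0],
    [[0, 0, 2.5], [0, 0, 0], 0],
    [[0, 0, 2.9], [0, 0, 0], 0],
    [[0, 0, 3.1], [0, 0, 0], 0],
    [[0, 0, 3.25], [0, 0, 0], 0],
    [[0, 0, 3.33], [0, 0, 0], 0],
    [[0, 0, 3.38], [0, 0, 0], 0],
    [[0, 0, 3.38], [0, 0, 0], 0],
  ],
)

```text
time_s: 11.95
eef_pos: [0.6354, -0.0204, 0.0374]
eef_rot: [0.0, 0.73, 0.684, 0.0]
wrist_force: [0.1, 1.0, -1.5]
opening: 0.373
```

>>> move_arm(
  motion=[
    [[0, 0, 0.03], [0, 0, 0], 0],
    [[0, 0, 0.05], [0, 0, 0], 0],
    [[0, 0, 0.05], [0, 0, 0], 0],
  ],
)

```text
time_s: 12.32
eef_pos: [0.6351, -0.0202, 0.0339]
eef_rot: [-0.0, 0.73, 0.684, -0.0]
wrist_force: [-0.2, -0.6, -2.0]
opening: 0.377
```

>>> move_arm(
  motion=[
    [[0, 0, 0.02], [0, 0, 0], 0],
    [[0, 0, 0.02], [0, 0, 0], 0],
  ],
)

```text
time_s: 12.58
eef_pos: [0.6355, -0.0203, 0.0333]
eef_rot: [0.0, 0.73, 0.684, 0.0]
wrist_force: [0.8, -0.4, 1.9]
opening: 0.375
```

Contact is felt at +1.9 N. I'll release and rise.

>>> move_arm(
  motion=[
    [[0, 0, 0], [0, 0, 0], 100],
    [[0, 0, 0], [0, 0, 0], 100],
    [[0, 0, 0], [0, 0, 0], 100],
    [[0, 0, 0], [0, 0, 0], 100],
    [[0, 0, -0.5], [0, 0, 0], 100],
    [[0, 0, -1.3], [0, 0, 0], 100],
    [[0, 0, -2.3], [0, 0, 0], 100],
    [[0, 0, -3.3], [0, 0, 0], 100],
    [[0, 0, -4.0], [0, 0, 0], 100],
    [[0, 0, -4.0], [0, 0, 0], 100],
  ],
)

```text
time_s: 13.82
eef_pos: [0.6375, -0.0207, 0.2782]
eef_rot: [0.004, 0.73, 0.684, 0.003]
wrist_force: [0.4, 0.2, -0.3]
opening: 0.998
```

Run:
```python
from h import *
o=monitor.get_obs();print(o["time_s"],o["eef_pos"],o["opening"],o["wrist_force"])
C=cal("wrist");im=viewer.camera("wrist")
m=(im.max(2)<70).astype(np.uint8)
print(proj("wrist",[.635,-.0203,.085],C))
for d in spotter.search_frame("wrist","cover_knob")[:1]: print(d,unproj("wrist",d["centre"][0]*640,d["centre"][1]*400,.085,C))
cv2.imwrite("pics/w4.png",im)
im=viewer.camera("top");cv2.imwrite("pics/top4.png",im[190:310,120:280])
e=unproj("top",425,233,.07);g=unproj("top",490,212,.07);print("bar",(e+g)/2,np.degrees(np.arctan2(-(e-g)[0],(e-g)[1])))
print(*plan([.44,-.29,.27],np.radians(18)))
```

```text
13.825 [ 0.63749674 -0.02066433  0.27819723] 0.9978727052520774 [ 0.35270618  0.21678155 -0.26457997]
[315.40075789 167.55330363]
{'centre': [0.4941, 0.3873], 'score': 0.6} [ 0.63705809 -0.0049377   0.085     ]
bar [ 0.49531991 -0.32934469  0.07      ] 17.239250924329617
[-4.701 -2.94   0.027] [-0.015 -0.005 -2.719] [-7.0000e-03  2.1000e-02  1.9781e+01] [-7.0000e-03  2.1000e-02  1.9781e+01]
```

Run:
```python
from h import *
print(*plan([.49,-.29,.27],np.radians(17.5)))
```

```text
[-4.646 -2.108  0.025] [-0.015 -0.005 -2.656] [-7.0000e-03  2.1000e-02  1.9844e+01] [-7.0000e-03  2.1000e-02  1.9844e+01]
```

View pics/w4.png

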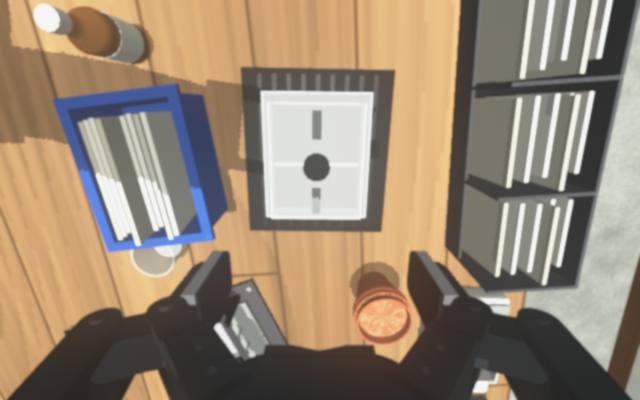

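The cover stands flat and centred on the mat, with its knob at (316,167), right where predicted. Next is the seeder.

>>> move_arm(
  motion=[
    [[-4.65, -2.1, 0], [0, 0, -2.65], 100],
    [[-4.65, -2.1, 0], [0, 0, -2.65], 100],
    [[-4.65, -2.1, 0], [0, 0, -2.65], 100],
    [[-4.65, -2.1, 0], [0, 0, -2.65], 100],
    [[-4.65, -2.1, 0], [0, 0, -2.65], 100],
    [[-4.65, -2.1, 0], [0, 0, -2.65], 100],
    [[-4.65, -2.1, 0], [0, 0, -2.65], 100],
    [[-4.65, -2.1, 0], [0, 0, -2.65], 100],
  ],
)

```text
time_s: 14.98
eef_pos: [0.4916, -0.2889, 0.2719]
eef_rot: [-0.001, 0.591, 0.807, 0.0]
wrist_force: [-0.4, 0.1, 0.7]
opening: 1.001
```

Run:
```python
from h import *
o=monitor.get_obs();print(o["time_s"],o["eef_pos"],o["q"][5])
C=cal("wrist");im=viewer.camera("wrist");cv2.imwrite("pics/w5.png",im)
for n in("seeder_grip","seeder"):
  for d in spotter.outline_of("wrist",n)[:1]:
    c=max(cv2.findContours(d["region"].astype(np.uint8),0,1)[0],key=cv2.contourArea)
    print(n,d["score"],cv2.minAreaRect(c))
```

```text
14.975 [ 0.49162989 -0.28893822  0.27194781] -1.046076202493999
seeder_grip 0.74 ((313.5, 194.5), (145.0, 31.0), 90.0)
seeder 0.67 ((314.0, 194.0), (146.0, 32.0), 90.0)
```

View pics/w5.png

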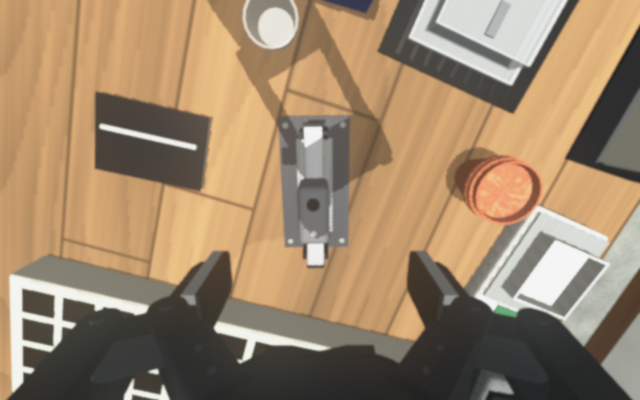

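Run:
```python
from h import *
C=cal("wrist")
a=unproj("wrist",313.5,125,.081,C);b=unproj("wrist",316,264,.081,C);d=a-b
print("bar",(a+b)/2,np.hypot(*d[:2]),np.degrees(np.arctan2(-d[0],d[1])))
print("top hole",unproj("wrist",313.5,205,.14,C))
print("top-cam handle",unproj("top",461,221,.14))
im=cv2.imread("pics/w5.png")
cv2.imwrite("pics/w5c.png",cv2.resize(im[110:280,240:400],None,fx=3.5,fy=3.5,interpolation=2))
g=cv2.cvtColor(im,6).astype(int)
for r in(125,130,135,245,255,262): print(r,[c for c in range(295,335) if g[r,c]>185][:1],[c for c in range(295,335) if g[r,c]>185][-1:])
for r in(190,200,210,220):print(r,g[r,290:338:2].tolist())
```

```text
bar [ 0.49892178 -0.32873744  0.081     ] 0.18206395197475675 18.301566954218618
top hole [ 0.49456981 -0.31674825  0.14      ]
top-cam handle [ 0.4927215  -0.31595936  0.14      ]
125 [] []
130 [304] [321]
135 [304] [321]
245 [308] [323]
255 [308] [323]
262 [307] [323]
190 [124, 124, 123, 117, 101, 105, 111, 111, 110, 110, 111, 111, 110, 111, 111, 111, 112, 110, 104, 107, 130, 115, 91, 102]
200 [123, 123, 122, 114, 100, 108, 115, 116, 113, 90, 66, 63, 63, 73, 99, 116, 118, 115, 108, 108, 145, 155, 123, 122]
210 [122, 122, 121, 118, 102, 106, 114, 117, 115, 103, 82, 71, 74, 89, 107, 117, 117, 115, 108, 130, 200, 171, 123, 121]
220 [122, 122, 121, 119, 112, 118, 113, 116, 116, 117, 117, 117, 116, 117, 117, 117, 117, 115, 110, 133, 201, 168, 122, 120]
```

View pics/w5c.png

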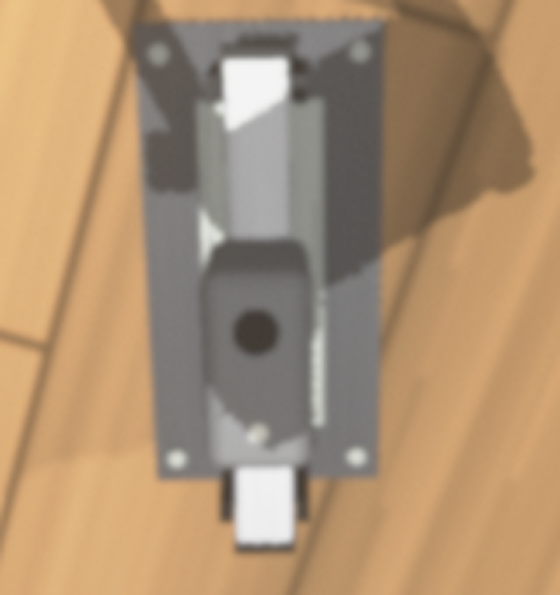

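The crop shows the handle top centred at about (313.6,215) px and the bar ends at rows 126 and 265. Together these put the seeder at (0.498,-0.328) with yaw 18°.

Run:
```python
from h import *
print(unproj("wrist",313.6,215,.14))
print(*plan([.498,-.3275,.067],np.radians(18.2)))
```

```text
[ 0.49800813 -0.3274655   0.14      ]
[-0.641 -0.094  3.427] [-0.001 -0.002 -0.079] [-3.0000e-03  1.0000e-03  2.2421e+01] [-3.0000e-03  1.0000e-03  2.2421e+01]
```

>>> move_arm(
  motion=[
    [[-0.64, -0.09, 0.3], [0, 0, -0.08], 100],
    [[-0.64, -0.09, 1.0], [0, 0, -0.08], 100],
    [[-0.64, -0.09, 1.7], [0, 0, -0.08], 100],
    [[-0.64, -0.09, 2.3], [0, 0, -0.08], 100],
    [[-0.64, -0.09, 2.8], [0, 0, -0.08], 100],
    [[-0.64, -0.09, 3.2], [0, 0, -0.08], 100],
    [[-0.64, -0.09, 3.42], [0, 0, -0.08], 100],
    [[-0.64, -0.09, 3.42], [0, 0, -0.08], 100],
  ],
)

```text
time_s: 16.12
eef_pos: [0.4974, -0.3279, 0.0669]
eef_rot: [-0.001, 0.587, 0.81, 0.0]
wrist_force: [0.2, -0.3, 0.5]
opening: 0.998
```

>>> move_arm(
  motion=[
    [[0, 0, 0], [0, 0, 0], 20],
    [[0, 0, 0], [0, 0, 0], 0],
    [[0, 0, 0], [0, 0, 0], 0],
    [[0, 0, 0], [0, 0, 0], 0],
    [[0, 0, 0], [0, 0, 0], 0],
    [[0, 0, 0], [0, 0, 0], 0],
  ],
)

```text
time_s: 16.88
eef_pos: [0.4979, -0.3292, 0.0686]
eef_rot: [0.001, 0.587, 0.809, -0.0]
wrist_force: [-1.5, 1.6, 6.7]
opening: 0.394
```

>>> move_arm(
  motion=[
    [[0, 0, -0.1], [0, 0, 0], 0],
    [[0, 0, -0.3], [0, 0, 0], 0],
    [[0, 0, -0.6], [0, 0, 0], 0],
    [[0, 0, -1.0], [0, 0, 0], 0],
    [[0, 0, -1.5], [0, 0, 0], 0],
    [[0, 0, -2.0], [0, 0, 0], 0],
    [[0, 0, -2.5], [0, 0, 0], 0],
    [[0, 0, -2.9], [0, 0, 0], 0],
    [[0, 0, -3.1], [0, 0, 0], 0],
    [[0, 0, -3.1], [0, 0, 0], 0],
  ],
)

```text
time_s: 18.12
eef_pos: [0.4979, -0.329, 0.2548]
eef_rot: [0.001, 0.587, 0.809, -0.0]
wrist_force: [-0.3, 0.4, -3.5]
opening: 0.393
```

Run:
```python
from h import *
o=monitor.get_obs();print(o["time_s"],o["eef_pos"],o["q"],o["opening"],o["wrist_force"],o["torque"])
# tray from original cover measure; whole-tray corners from later picture
C=cal("top");im=viewer.camera("top");cv2.imwrite("pics/top5.png",im)
m=cv2.inRange(im[195:300,140:260],(150,160,160),(255,255,255));
n,l,s,c=cv2.connectedComponentsWithStats(m);i=1+s[1:,4].argmax();print(s[i])
cc=max(cv2.findContours((l==i).astype(np.uint8),0,1)[0],key=cv2.contourArea);h=cv2.convexHull(cc)
r=cv2.minAreaRect(h);ap=cv2.approxPolyDP(h,4,True)[:,0]+[140,195];print(r,ap.tolist())
P=np.array([unproj("top",*p,.045,C) for p in ap]);print(P.round(4).tolist(),P.mean(0))
print(*plan([.43,.02,.255],np.radians(0)))
```

```text
18.125 [ 0.49786634 -0.32896904  0.25479557] [-7.82614849e-01  1.90353420e-01  1.49487983e+00  1.96250359e-06
  1.45430482e+00 -1.09832685e+00] 0.393172608367989 [-0.28952776  0.36905461 -3.49192399] [-0.02200445 -0.03017252  0.01651728]
[  23   17   77   67 1636]
((60.8572998046875, 49.14860534667969), (67.56426239013672, 55.746864318847656), 12.407418251037598) [[176, 213], [239, 224], [227, 278], [163, 263]]
[[0.5317, 0.4177, 0.045], [0.4999, 0.2446, 0.045], [0.3574, 0.2731, 0.045], [0.3978, 0.4464, 0.045]] [0.44668781 0.34545155 0.045     ]
[ 5.871  0.736 -0.025] [-0.000e+00 -1.000e-03  2.262e+00] [ 1.0000e-03 -0.0000e+00 -2.0238e+01] [ 1.0000e-03 -0.0000e+00 -2.0238e+01]
```

Held at 3.5 N of weight and level. I'll carry it over the tote at TCP 0.255, with the tips at about 0.205.

>>> move_arm(
  motion=[
    [[0.2, 0.03, 0], [0, 0, 0.1], 0],
    [[0.7, 0.1, 0], [0, 0, 0.3], 0],
    [[1.4, 0.2, 0], [0, 0, 0.5], 0],
    [[2.1, 0.3, 0], [0, 0, 0.8], 0],
    [[2.8, 0.35, 0], [0, 0, 1.1], 0],
    [[3.5, 0.45, 0], [0, 0, 1.35], 0],
    [[4.2, 0.5, 0], [0, 0, 1.6], 0],
    [[4.9, 0.6, 0], [0, 0, 1.9], 0],
    [[5.5, 0.7, 0], [0, 0, 2.1], 0],
    [[5.87, 0.74, 0], [0, 0, 2.26], 0],
  ],
)

```text
time_s: 19.42
eef_pos: [0.4289, 0.0222, 0.2526]
eef_rot: [-0.001, 0.707, 0.707, -0.0]
wrist_force: [0.1, -0.0, -1.7]
opening: 0.387
```

Run:
```python
from h import *
o=monitor.get_obs();print(o["time_s"],o["eef_pos"],o["opening"],o["wrist_force"])
print(*plan([.33,.34,.255],np.radians(-12)))
```

```text
19.425 [0.42886144 0.02223664 0.25255741] 0.38711316287000597 [ 0.13481046 -0.03329109 -1.68621313]
[ 5.297 -1.644 -0.033] [-0.013 -0.005  1.504] [ 8.0000e-03 -1.9000e-02 -2.0996e+01] [ 8.0000e-03 -1.9000e-02 -2.0996e+01]
```

>>> move_arm(
  motion=[
    [[0.3, -0.1, 0], [0, 0, 0.1], 0],
    [[0.9, -0.3, 0], [0, 0, 0.25], 0],
    [[1.6, -0.5, 0], [0, 0, 0.45], 0],
    [[2.3, -0.7, 0], [0, 0, 0.65], 0],
    [[3.0, -0.95, 0], [0, 0, 0.85], 0],
    [[3.7, -1.15, 0], [0, 0, 1.05], 0],
    [[4.4, -1.35, 0], [0, 0, 1.25], 0],
    [[5.0, -1.55, 0], [0, 0, 1.4], 0],
    [[5.3, -1.65, 0], [0, 0, 1.5], 0],
    [[5.3, -1.65, 0], [0, 0, 1.5], 0],
  ],
)

```text
time_s: 20.68
eef_pos: [0.3295, 0.3386, 0.2525]
eef_rot: [-0.0, 0.776, 0.63, -0.001]
wrist_force: [0.6, -0.3, -3.0]
opening: 0.392
```

Run:
```python
from h import *
o=monitor.get_obs();print(o["time_s"],o["eef_pos"],o["eef_rot"],o["opening"],o["wrist_force"])
C=cal("wrist");im=viewer.camera("wrist");cv2.imwrite("pics/w6.png",im);np.save("w6C.npy",C[3])
print(C[3].round(3).tolist())
im2=viewer.camera("top");cv2.imwrite("pics/top6.png",im2)
v=np.vstack([im,cv2.resize(im2[180:305,120:280],(640,500))[:200]])
cv2.imwrite("pics/v6.png",im)
print(spotter.search_frame("wrist","tray")[:1])
```

```text
20.675 [0.32954604 0.33855375 0.25246529] [-2.55067395e-04  7.76289006e-01  6.30376134e-01 -1.11553359e-03] 0.3916088794774655 [ 0.58290015 -0.27153638 -3.04559348]
[[0.979, -0.195, -0.064, 0.346], [-0.206, -0.934, -0.292, 0.413], [-0.003, 0.299, -0.954, 0.422], [0.0, 0.0, 0.0, 1.0]]
[{'centre': [0.6425, 0.3267], 'score': 0.59}]
```

View pics/v6.png

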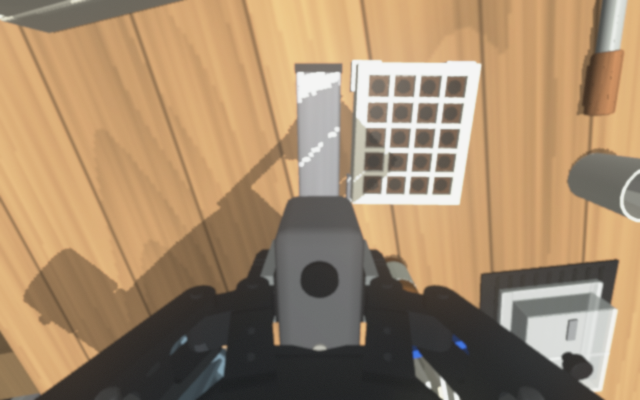

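The tray is fully visible, with its near-row plugs at about (379,86) to (372,185) left of the grid, and the bar runs up to about (320,65). Now I'll fit the grid numerically.

```bash
cat > g.py <<'E'
from h import *
from scipy.optimize import least_squares
im=cv2.imread("pics/w6.png"); T=np.load("w6C.npy"); f,cx,cy,_=cal("wrist"); C=(f,cx,cy,T)
m=(im.max(2)<125).astype(np.uint8); m[:,:352]=0; m[:,475:]=0; m[:60]=0; m[204:]=0
n,l,s,c=cv2.connectedComponentsWithStats(m,connectivity=4)
pts=[c[i] for i in range(1,n) if 80<s[i,4]<600]; print(len(pts),[s[i,4] for i in range(1,n) if s[i,4]>80])
W=np.array([unproj("wrist",*p,.0405,C)[:2] for p in pts])
G=np.array([(x,y) for x in(-.045,-.015,.015,.045) for y in(-.06,-.03,0,.03,.06)])
tf=lambda p:G@np.array([[np.cos(p[2]),np.sin(p[2])],[-np.sin(p[2]),np.cos(p[2])]])+p[:2]
def res(p):
    D=np.linalg.norm(W[:,None]-tf(p)[None],axis=2); return D.min(1)
r=least_squares(res,[.449,.3487,np.radians(-12)],loss="soft_l1",f_scale=.003)
p=r.x;print("tray",p[:2].round(4),np.degrees(p[2]),"res mm",(res(p)*1000).round(1))
R2=np.array([[np.cos(p[2]),-np.sin(p[2])],[np.sin(p[2]),np.cos(p[2])]])
row=R2@[-.045,0]+p[:2];print("row centre",row)
e=np.array([.3295,.3386,.2525]);M=rot([-2.55e-4,.776289,.630376,-.0011]).as_matrix()
for dx in(-.011,.011):
  for dy in(.092,):print("bar end top",proj("wrist",e+M@np.array([dy,dx,-.0124]),C))
print("mid bar",[proj("wrist",e+M@np.array([y,dx,-.0124]),C).round(1).tolist() for y in(.05,.08) for dx in(-.011,.011)], M[:,0].round(3))
g=cv2.cvtColor(im,6)
print(g[56:84:1,320].tolist())
for rr in(80,100,130):print(rr,g[rr,288:352:2].tolist())
E
python3 g.py
```

```text
20 [np.int32(213), np.int32(135), np.int32(171), np.int32(93), np.int32(139), np.int32(165), np.int32(198), np.int32(104), np.int32(214), np.int32(141), np.int32(163), np.int32(208), np.int32(301), np.int32(186), np.int32(160), np.int32(205), np.int32(225), np.int32(143), np.int32(157), np.int32(187)]
tray [0.4484 0.3485] -12.487987466771578 res mm [0.6 0.3 0.5 0.3 0.3 0.1 0.4 0.3 3.1 0.2 0.1 1.3 0.3 2.3 0.1 1.5 2.  0.
 0.3 1.6]
row centre [0.40443075 0.35826021]
bar end top [295.19823566  67.56935999]
bar end top [341.08480739  67.55133934]
mid bar [[297.1, 154.8], [339.4, 154.8], [295.8, 94.0], [340.6, 94.0]] [ 0.205  0.979 -0.001]
[196, 196, 197, 197, 197, 193, 181, 155, 127, 116, 115, 114, 115, 116, 123, 164, 223, 242, 245, 245, 245, 245, 245, 245, 245, 245, 245, 245]
80 [197, 198, 201, 199, 200, 237, 245, 245, 245, 245, 245, 245, 245, 245, 245, 245, 245, 245, 245, 245, 245, 245, 245, 244, 241, 225, 200, 196, 198, 196, 192, 177]
100 [200, 200, 198, 198, 194, 228, 240, 201, 181, 184, 187, 188, 187, 186, 186, 186, 186, 186, 185, 186, 188, 186, 185, 188, 186, 170, 167, 190, 200, 201, 198, 196]
130 [159, 138, 137, 139, 137, 146, 167, 175, 177, 181, 182, 183, 183, 183, 183, 185, 184, 184, 183, 185, 184, 185, 186, 209, 238, 222, 156, 144, 145, 145, 144, 140]
```

Both estimates agree: the tray is at (0.4484,0.3485), yaw -12.5°, and the bar projection matches a centred grip within about 2 mm. I'll move over the row.

Run:
```python
from h import *
print(*plan([.4045,.358,.155],np.radians(-12.4)))
```

```text
[0.595 1.128 1.632] [-0.004  0.008  0.051] [-1.2000e-02 -7.0000e-03 -2.2449e+01] [-1.2000e-02 -7.0000e-03 -2.2449e+01]
```

>>> move_arm(
  motion=[
    [[0.15, 0.2, 0], [0, 0, 0.05], 0],
    [[0.4, 0.7, 0], [0, 0, 0.05], 0],
    [[0.6, 1.13, 0.1], [0, 0, 0.05], 0],
    [[0.6, 1.13, 0.5], [0, 0, 0.05], 0],
    [[0.6, 1.13, 1.0], [0, 0, 0.05], 0],
    [[0.6, 1.13, 1.4], [0, 0, 0.05], 0],
    [[0.6, 1.13, 1.63], [0, 0, 0.05], 0],
    [[0.6, 1.13, 1.63], [0, 0, 0.05], 0],
  ],
)

```text
time_s: 21.82
eef_pos: [0.4052, 0.3584, 0.1549]
eef_rot: [-0.0, 0.78, 0.626, -0.001]
wrist_force: [-0.2, 0.1, -2.9]
opening: 0.386
```

Run:
```python
from h import *
o=monitor.get_obs();print(o["time_s"],o["eef_pos"],o["eef_rot"],o["opening"],o["wrist_force"])
print(*plan([.4045,.358,.104],np.radians(-12.4)))
C=cal("wrist");im=viewer.camera("wrist");cv2.imwrite("pics/w7.png",im)
# tray grid re-fit on visible rows
m=(im.max(2)<125).astype(np.uint8)
n,l,s,c=cv2.connectedComponentsWithStats(m,connectivity=4)
th=np.radians(-12.45);Rm=np.array([[np.cos(th),-np.sin(th)],[np.sin(th),np.cos(th)]])
for i in range(1,n):
    if 150<s[i,4]<1500:
        w=unproj("wrist",*c[i],.0405,C)[:2]; q=Rm.T@(w-[.4484,.3485])*1000
        if abs(q[0])<60 and abs(q[1])<75: print(s[i,4],q.round(1))
```

```text
21.825 [0.40519752 0.35843872 0.15488061] [-1.34842168e-04  7.79569677e-01  6.26314798e-01 -9.34927995e-04] 0.38627291113026185 [-0.23322771  0.08785903 -2.91316981]
[-0.009 -0.009  0.848] [-0.01   0.009 -0.005] [1.4000e-02 1.6000e-02 2.2495e+01] [1.4000e-02 1.6000e-02 2.2495e+01]
486 [-15.8  59. ]
276 [44.8 60. ]
238 [14.7 59.9]
585 [-14.4  30. ]
478 [13.6 28.3]
276 [44.7 30. ]
561 [15.5 -0. ]
439 [44.6 -0.5]
477 [ 14.9 -30.2]
376 [ 46.2 -30.8]
359 [ 46.1 -61.1]
```

Closer up, the grid matches the estimate within about 1 mm. I'll descend slowly to the hover height.

>>> move_arm(
  motion=[
    [[-0.01, -0.01, 0.15], [0, 0, 0], 0],
    [[-0.01, -0.01, 0.35], [0, 0, 0], 0],
    [[-0.01, -0.01, 0.55], [0, 0, 0], 0],
    [[-0.01, -0.01, 0.7], [0, 0, 0], 0],
    [[-0.01, -0.01, 0.8], [0, 0, 0], 0],
    [[-0.01, -0.01, 0.85], [0, 0, 0], 0],
    [[-0.01, -0.01, 0.85], [0, 0, 0], 0],
    [[-0.01, -0.01, 0.85], [0, 0, 0], 0],
  ],
)

```text
time_s: 22.88
eef_pos: [0.4047, 0.3587, 0.1052]
eef_rot: [0.0, 0.779, 0.627, 0.0]
wrist_force: [-0.6, -0.0, -3.5]
opening: 0.391
```

Run:
```python
from h import *
o=monitor.get_obs();print(o["time_s"],o["eef_pos"],o["eef_rot"],o["opening"],o["wrist_force"],abs(o["dq"]).max())
th=np.radians(-12.45);Rm=np.array([[np.cos(th),-np.sin(th)],[np.sin(th),np.cos(th)]])
print("tcp in tray mm",Rm.T@(o["eef_pos"][:2]-[.4484,.3485])*1000, "tips z",o["eef_pos"][2]-.0486)
C=cal("wrist");im=viewer.camera("wrist");M=rot(o["eef_rot"]).as_matrix();g=cv2.cvtColor(im,6)
# bar top edges/end vs prediction: checks slip
print([proj("wrist",o["eef_pos"]+M@np.array([y,dx,-.0124]),C).round(1).tolist() for y in(.08,.092) for dx in(-.011,.011)])
print(g[56:80,320].tolist()); print(g[90,286:354:2].tolist())
# bar end from the scene camera: predicted vs. network
viewer.camera("scene");d=spotter.search_frame("scene","seeder")[:1];print(d and (d[0]["score"],d[0]["centre"][0]*640,d[0]["centre"][1]*400),proj("scene",o["eef_pos"]+[0,0,.02]))
d=spotter.search_frame("scene","cover_knob")[:1];print(d and (d[0]["score"],d[0]["centre"][0]*640,d[0]["centre"][1]*400),proj("scene",[.635,-.02,.085]))
```

```text
22.875 [0.40470309 0.35874563 0.10518392] [5.15575339e-05 7.79271689e-01 6.26686120e-01 3.71939792e-04] 0.3912018168069047 [-0.62924834 -0.01929415 -3.52861607] 0.002648246561740439
tcp in tray mm [-44.87818176   0.58418813] tips z 0.05658392400885901
[[295.9, 94.0], [340.6, 94.0], [295.3, 67.6], [341.2, 67.6]]
[180, 180, 179, 179, 179, 175, 163, 141, 120, 111, 110, 110, 111, 111, 115, 135, 188, 229, 241, 244, 244, 244, 244, 244]
[241, 240, 240, 240, 238, 216, 229, 243, 244, 244, 244, 244, 244, 244, 243, 241, 240, 230, 227, 217, 201, 194, 184, 182, 183, 182, 167, 163, 196, 226, 230, 230, 231, 231]
(0.79, 459.20000000000005, 176.0) [461.99049257 176.39163205]
(0.23, 332.224, 175.6) [312.30449925 217.30824451]
```

```bash
python3 -c "
from h import *
print(workorder.hand_in())"
```

```text
the job is handed in; nothing more can be done
None
```

I set the cover on the drip mat and handed the job in at about 23 s. The arm was holding the seeder over the near row; the hand-in gave no verdict.

**What went wrong on the way:** my first grasp closed above the cover's knob. The fingertips sit about 40 mm farther back than the interface text says. I worked out the real tip position from the wrist picture, checked it with a slow, force-watched descent, and re-gripped. Nothing moved in the failed try.

**Last checks:**
- **Alignment:** the TCP is at (-44.9, +0.6) mm in the tray's frame, against a target of (-45, 0). The tray grid fitted from two wrist pictures agreed to about 1 mm, apart from a few blobs 2–3 mm off. The seeder's position along its bar is sure to only about 2 mm, because I couldn't tell whether the dark end cap counts in the bar's length.
- **Height:** the tips are about 56.6 mm above the bench, or 11.6 mm above the tray's top. I worked this out from the grip geometry and did not see it directly.
- **Hold:** the wrist force was -3.5 N, which is the seeder's weight and so no sign of contact. The seeder was level and still, and the bar's position in the wrist picture showed no slip.
- **Cover:** the wrist picture after release showed it upright and centred on the mat. The network's last reading of the knob, from the scene camera, disagreed by about 46 px. Its score was only 0.23, so I judged it a false hit and did not look again. I had also used up my picture views by then, so I didn't see the final pose directly.

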